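Hook the vent flap shut before the rain

ROBOT

A 6-joint arm with a two-finger parallel gripper is mounted at the origin on the work surface. World frame = base frame: x ahead of the robot, y to its left, z up, the work surface at z = 0. Lengths are in mm, angles in rad, forces in N, time in s.
With the tool pointing down it reaches from about 275 to 850 mm from the base axis. Payload 19 kg.
Tool frame: the origin (TCP) lies between the finger pads; the fingertips stand bot.tips_ahead ahead of it and the grasp point (between the pads) lies 8 mm behind it (bot.tips_ahead is the distance from the TCP to the fingertips, in mm); z points along the fingers, y is the direction in which the jaws open and shut (so a half turn about z gives the same grasp; the last joint's range is limited). The gripper opens to 85 mm and grips with 20 to 120 N. Pads are 22 mm wide; open, the fingers measure 114 mm over their backs; the gripper's body (76 mm by 85 mm) begins 54 mm behind the grasp point. The pads swing forward as they close: fully open they stand 13 mm farther back than shut.
Start: joints at [-1.326, 0.15, 1.437, -0, 1.554, -0.134], TCP at [212.611, -534.217, 242.267] pointing down, gripper open.
Joint ranges: [-2.8, 2.8], [-0.68, 2.1], [0.12, 2.68], [-1.39, 4.53], [0.16, 2.79], [-2.81, 2.81]. Speed limits (rad/s): [1.89, 1.89, 2.22, 3.01, 3.01, 3.01].

INTERFACE

Orientations are given as a unit quaternion [w, x, y, z].
In Python, from cell import bot gives the robot as it stands.
- The arm moves only by the shell command python3 -m pendant 'ROWS' [OPENING] [FORCE]. ROWS is JSON, a list that holds one entry, the list of rows, each a list of 6 numbers: the shift along the tool's x, y, z in mm, then the turn, a rotation vector about the tool's x, y, z in rad. In form: [[[dx, dy, dz, rx, ry, rz], ...]]. A call has 1 to 12 rows; each row is the pose to reach, as a shift and turn from the pose commanded when the call began, along the tool's axes at that moment; what a row does not reach only later rows make up. A row lasts 1/8 s, in which the tool goes at most 62.5 mm and 10.7 degrees, less where a joint would pass 70% of its speed; a pose out of reach is approached as far as the arm can. A call with a gripper value outside its range is refused whole. OPENING is the gripper's target within -1 to 1 (shut at 1, half-way at 0, fully open at -1), set as the call begins (- or left out, the last holds). The fingers move at their own pace and stop on an object; FORCE is the grip in N (left out, the last holds). Time passes only in rows, so rows that repeat a pose let the fingers close. It gives the time, the measured TCP pose, the force and the opening at its end, in the units of the state.
- bot.get_state(): the state, without advancing time (a new reading comes with each control period).
- bot.snapshot(name): name is "scene" or "top" or "wrist"; returns a dict with "img" (384x512x3 uint8, red, green, blue), "intrinsics" (3x3 intrinsics, pixels), "rvec" (rotation vector, rad) and "tvec" (3), from world to camera coordinates, as OpenCV has them; the wrist camera has in their place "T_tool_cam" (4x4, takes a point from camera to tool coordinates, whose origin is the TCP and whose axes are the flange's). Camera axes: x right, y down, z forward; pixel columns grow to the right and rows downward; lengths in mm; the calibration is good to about 2 mm. A picture is of the moment at which its call begins: read the wrist's pose just before it. There is no depth.
- bot.sign_off(): hands the job in, once; it reports no verdict.
The state is a dict: "time_s": time; "joint_positions": joint angles; "joint_velocities": joint speeds; "joint_efforts": joint torques, N m; "tcp_pos": TCP position; "orientation": TCP orientation; "ft_force": force on the tool from outside, world axes, zero at the start; "wrist_torque": the same for the moment, N m; "width": finger opening in mm.
Only numpy, scipy, OpenCV 4.12 (cv2) and the standard library are available. Lean on these libraries where they do the work, as an engineer would, in place of code of your own. Each camera call takes 0.05 s, during which the arm holds its last target. There are 200 camera calls.

TASK

Rain is coming: take the yellow hook pole from its rest, drop its hook into the red ring on the open tin vent flap, and swing the flap gently shut. Once you feel it come home on its seal, snug it with a steady pull on the ring of about 14 N for about a second, never more than 22 N, then unhook and lay the pole back in its rest. Only the pole may touch the vent, do not let the flap slam, and leave the other things alone.

Things in the scene. Friction and masses are not known exactly. Their poses are not given: they have to be found in the camera images.
- vent: Fixed wooden vent frame, 260 mm wide (y), 110 mm deep, top rail at 165 mm above the table. Origin on the table straight below the flap's hinge line. Its x axis points out through the vent, away from the robot; the flap leans out to +x when open. Uprights lie from x = -32 to -6 mm. Position and yaw vary.
- hinge_line (a point): Middle of the flap's hinge: 60 mm above the vent's origin. The hinge axis is the vent's y axis.
- flap (a joint): Hinge angle (rad) of the corrugated tin flap (190 mm wide, 133 mm tall): 0 = upright; positive = leaning out to the vent's +x. Starts 0.40 to 0.65 open. It comes home on a rubber seal strip, a firm stop felt somewhere from 0.01 to 0.07, different each time. Dry-friction hinge (0.5 Nm): stays where left, 3 to 6 N at the ring swings it; no spring-back.
- ring (a point): Centre of the red ring eye above the flap's upper edge, on the robot side. Hole 24 mm, bar 7 mm thick. At flap angle q it is at vent x = 0.165 sin q - 0.030 cos q, y = 0, z = 0.060 + 0.165 cos q + 0.030 sin q (m). Its axes turn with the flap; the hole runs along its z, vertical when shut, open above and below, 60 mm above the top rail.
- pole: Loose hook pole, about 160 g, level along its own x, hook at +x, z up. Yellow flat-sided grip 20 mm wide (y), 24 mm tall, x = -160 to +85 mm, then a 10 mm steel rod to x = 130 mm, where an 8 mm round prong turns down, ending 50 mm below the pole's axis. Origin on the axis near the centre of mass: grip there from above, between the two black bands 56 mm apart.
- hook_tip (a point): Lower end of the pole's prong, at pole x = +130 mm, z = -50 mm. It is seated in the ring with some 20 mm of prong below the ring. Once the flap is home, each further 1 mm of pull adds roughly 5 to 10 N.
- pole_rest: Fixed dark wooden rest, origin on the table under its middle, x axis along the pole. Two flared notches at x = -75 and +75 mm (14 mm thick), 30 mm wide at their floors 58 mm above the table, cheeks rising to 82 mm. The pole lies with its axis 70 mm above the table, parallel to the rest's x (hook at +x), its origin within 10 mm of above the rest's origin.
- lantern: Bystander: orange lantern, 84 mm across, 168 mm tall, on the blue stool (110 mm high). Origin at the centre of its base.
- tumbler: Bystander: steel tumbler, 68 mm across, 95 mm tall, on the stool. Origin at base.
- mug: Bystander: white ceramic mug, 76 mm across, 85 mm tall, on the stool. Origin at base.
- jar: Bystander: jar with red cap, 72 mm across, 100 mm tall, on the table. Origin at base.
- bowl: Bystander: steel bowl, 120 mm across, 50 mm tall, on the table. Origin at base.
- tin: Bystander: tin can, 80 mm across, 90 mm tall, on the table. Origin at base.

How it is judged:
By the outcome, as a careful person would: the job done as asked, in the order asked, and still so for the second after the job is handed in, with the robot touching nothing.
It also fails if it takes over 70 s, if anything falls off the work surface, if the arm or the gripper's body presses on something with over 40 N, if the wrist force passes 120 N, or if a joint passes its speed limit or range.

## Working session

There is one attempt and no reset: what is moved stays moved. The work goes in short steps, Python scripts to look and compute and a shell command to move; the robot and the scene stay as the last step left them, time stands still between calls to the robot, and variables do not carry over. Pictures are saved under pics/ and viewed, about 8 in all and at most 12, crops included, and the job is handed in when it is done.

```bash
mkdir -p pics
cat > h.py <<'E'
import numpy as np,cv2,json
from cell import bot
from scipy.spatial.transform import Rotation as R
def tool():
    s=bot.get_state();q=s["orientation"];return R.from_quat([q[1],q[2],q[3],q[0]]).as_matrix(),np.array(s["tcp_pos"])
def snap(n,f=None):
    Rt,p=tool();d=bot.snapshot(n);K=np.array(d["intrinsics"])
    if n=="wrist":
        T=np.array(d["T_tool_cam"]);Rc=Rt@T[:3,:3];c=Rt@T[:3,3]+p
    else:
        Rw=cv2.Rodrigues(np.array(d["rvec"],float))[0];Rc=Rw.T;c=-Rw.T@np.array(d["tvec"],float).ravel()
    if f: cv2.imwrite("pics/"+f,d["img"][:,:,::-1])
    np.savez("last_%s.npz"%n,img=d["img"],K=K,Rc=Rc,c=c)
    return d["img"],K,Rc,c
def load(n):
    z=np.load("last_%s.npz"%n);return z["img"],z["K"],z["Rc"],z["c"]
def ray(v,uv):
    _,K,Rc,c=v;d=Rc@np.linalg.inv(K)@np.array([uv[0],uv[1],1.]);return c,d/np.linalg.norm(d)
def onz(v,uv,z):
    c,d=ray(v,uv);return c+d*(z-c[2])/d[2]
def proj(v,P):
    _,K,Rc,c=v;x=K@(Rc.T@(np.array(P,float)-c));return x[:2]/x[2]
def tri(v1,a,v2,b):
    c1,d1=ray(v1,a);c2,d2=ray(v2,b);t=np.linalg.lstsq(np.c_[d1,-d2],c2-c1,rcond=None)[0]
    p,q=c1+t[0]*d1,c2+t[1]*d2;return (p+q)/2,np.linalg.norm(p-q)
def blobs(img,lo,hi,amin=15):
    m=cv2.inRange(cv2.cvtColor(img,cv2.COLOR_RGB2HSV),np.array(lo),np.array(hi))
    n,l,s,c=cv2.connectedComponentsWithStats(m)
    return [(s[i].tolist(),c[i].round(1).tolist()) for i in range(1,n) if s[i,4]>=amin]
E
python3 - <<'E'
from h import *
a=snap("scene","s1.png");b=snap("top","t1.png")
for n,v in(("scene",a),("top",b)):
    print(n,v[3].round());print("y",blobs(v[0],(22,120,90),(33,255,255),30));print("r",blobs(v[0],(0,150,80),(6,255,255)),blobs(v[0],(174,150,80),(180,255,255)))
print(bot.get_state(),bot.tips_ahead)
E
```

```text
scene [1366.  136. 1308.]
y [([221, 136, 20, 53, 313], [230.2, 161.6])]
r [([317, 198, 12, 17, 61], [322.0, 204.8]), ([391, 198, 19, 17, 252], [399.7, 206.2]), ([349, 288, 7, 7, 32], [352.1, 291.0])] []
top [ 513.  -66. 1498.]
y [([294, 195, 5, 14, 67], [296.0, 201.4]), ([295, 210, 6, 14, 67], [297.2, 216.5]), ([296, 225, 7, 32, 156], [299.0, 240.6])]
r [([158, 121, 4, 5, 16], [159.5, 123.0]), ([188, 165, 10, 12, 52], [193.0, 171.3]), ([118, 205, 18, 17, 242], [126.5, 213.1])] []
{'time_s': 0.1, 'joint_positions': array([-1.32599228e+00,  1.50917576e-01,  1.43789594e+00, -9.43194367e-06,
        1.55378895e+00, -1.34003411e-01]), 'joint_velocities': array([ 0.00024379, -0.00120356, -0.00260898, -0.0005839 , -0.00040898,
        0.00183032]), 'joint_efforts': array([ 3.99267068e-03, -7.14383626e+01, -5.71790206e+01,  8.91745344e-08,
        7.16353286e-03,  7.54728444e-05]), 'tcp_pos': array([ 212.57417889, -534.06444586,  241.78167375]), 'orientation': array([-5.03870131e-04,  9.82116531e-01,  1.88273380e-01, -3.26656539e-05]), 'ft_force': array([-0.01349399,  0.65655586, -0.10605353]), 'wrist_torque': array([ 0.02564638, -0.04922526, -0.0199782 ]), 'width': 85.59693901084626} 11.0
```

```bash
ls; ls pics
```

```text
h.py
last_scene.npz
last_top.npz
pics
s1.png
t1.png
```

View pics/s1.png

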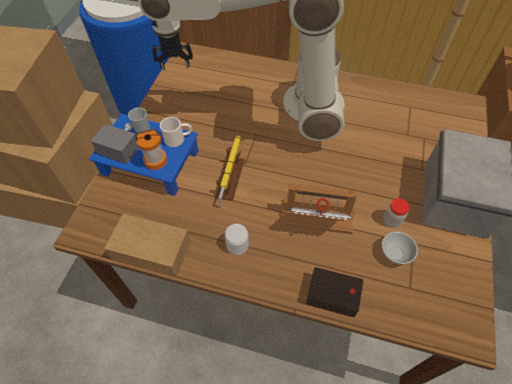

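View pics/t1.png

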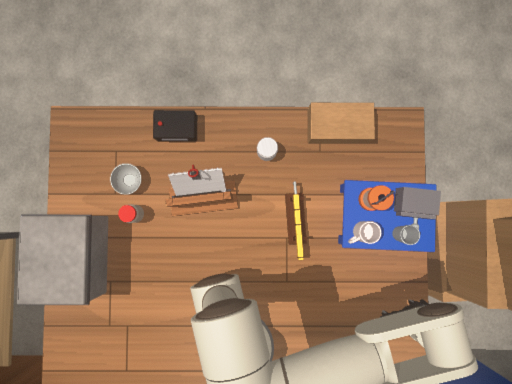

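The scene view shows the pole at about (230,165) and the red ring at (322,205) on the vent. In the top view the pole runs from (296,188) to (301,258), and the ring is at (193,171).

Run:
```python
from h import *
a=load("scene");b=load("top")
print("ring",tri(a,(322,204.8),b,(193,171.3)))
# pole axis from yellow in top
m=cv2.inRange(cv2.cvtColor(b[0],cv2.COLOR_RGB2HSV),np.array((20,90,70)),np.array((35,255,255)))
m[:180]=0;m[270:]=0;m[:,:285]=0;m[:,:][:,312:]=0
ys,xs=np.nonzero(m)
P=np.array([onz(b,(x,y),82)[:2] for x,y in zip(xs,ys)])
u,s,vt=np.linalg.svd(P-P.mean(0));d=vt[0]*np.sign(vt[0,0]);t=(P-P.mean(0))@d
print("pole",P.mean(0),d,"yaw",np.arctan2(d[1],d[0]),t.min(),t.max(), "origin est",P.mean(0)+d*((t.min()+t.max())/2+37.5))
# gaps between bands along axis
h=np.histogram(t,bins=np.arange(-140,141,6));print(list(zip(h[1].round(),h[0])))
i=b[0][150:225,145:255];cv2.imwrite("pics/c1.png",cv2.resize(i,None,fx=7,fy=7,interpolation=cv2.INTER_CUBIC)[:,:,::-1])
```

```text
ring (array([663.83914035, 140.17464474, 214.08358723]), np.float64(1.0990544010855114))
pole [ 474.64552981 -230.87554021] [0.99730346 0.07338808] yaw 0.07345411977695297 -122.04408238296365 120.79334700715641 origin est [ 511.42072816 -228.1693816 ]
[(np.int64(-140), np.int64(0)), (np.int64(-134), np.int64(0)), (np.int64(-128), np.int64(1)), (np.int64(-122), np.int64(8)), (np.int64(-116), np.int64(8)), (np.int64(-110), np.int64(6)), (np.int64(-104), np.int64(10)), (np.int64(-98), np.int64(9)), (np.int64(-92), np.int64(7)), (np.int64(-86), np.int64(12)), (np.int64(-80), np.int64(8)), (np.int64(-74), np.int64(10)), (np.int64(-68), np.int64(9)), (np.int64(-62), np.int64(6)), (np.int64(-56), np.int64(10)), (np.int64(-50), np.int64(8)), (np.int64(-44), np.int64(8)), (np.int64(-38), np.int64(12)), (np.int64(-32), np.int64(7)), (np.int64(-26), np.int64(11)), (np.int64(-20), np.int64(8)), (np.int64(-14), np.int64(7)), (np.int64(-8), np.int64(10)), (np.int64(-2), np.int64(7)), (np.int64(4), np.int64(7)), (np.int64(10), np.int64(11)), (np.int64(16), np.int64(7)), (np.int64(22), np.int64(12)), (np.int64(28), np.int64(6)), (np.int64(34), np.int64(9)), (np.int64(40), np.int64(10)), (np.int64(46), np.int64(6)), (np.int64(52), np.int64(10)), (np.int64(58), np.int64(7)), (np.int64(64), np.int64(9)), (np.int64(70), np.int64(11)), (np.int64(76), np.int64(6)), (np.int64(82), np.int64(10)), (np.int64(88), np.int64(7)), (np.int64(94), np.int64(9)), (np.int64(100), np.int64(10)), (np.int64(106), np.int64(7)), (np.int64(112), np.int64(12)), (np.int64(118), np.int64(4)), (np.int64(124), np.int64(0)), (np.int64(130), np.int64(0))]
```

View pics/c1.png

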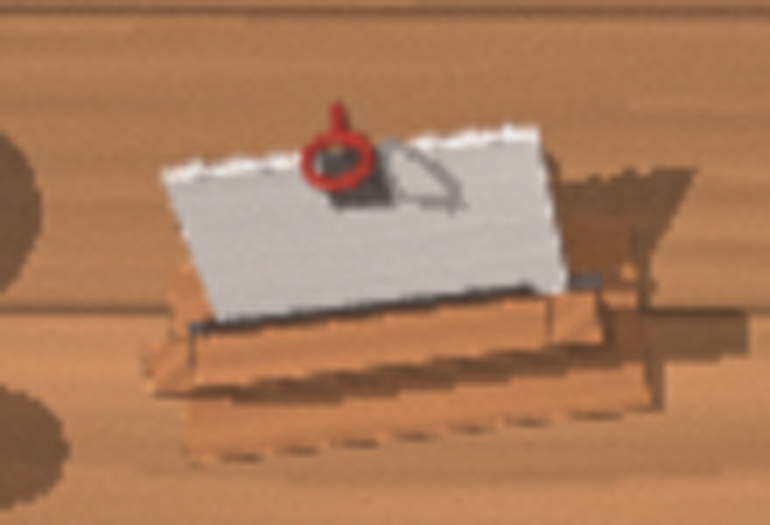

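The crop shows the ring centre at about (340,162), which is full-image (193.5,173). The hinge rod runs from (195,328) to (600,280) and the rail edge from (200,460) to (640,410), giving a vent yaw of about 0.115. Next I refine the vent pose and plan the approach.

```bash
cat >> h.py <<'E'
def yaw2R(y):  # tool down, tool x at world yaw y
    c,s=np.cos(y),np.sin(y);return np.array([[c,s,0],[s,-c,0],[0,0,-1.]])
def row(p,yaw):
    Rt,t=tool();return np.r_[Rt.T@(np.array(p,float)-t),R.from_matrix(Rt.T@yaw2R(yaw)).as_rotvec()].round(3).tolist()
E
python3 - <<'E'
from h import *
a=load("scene");b=load("top")
px=lambda u,v:((u+.5)/7-.5+145,(v+.5)/7-.5+150)
print("ring",tri(a,(322.5,205.5),b,px(340,162)),tri(a,(322,206),b,px(340,162)))
for n,l,r,z in(("hinge",(195,328),(600,280),60),("bottomrail",(200,460),(640,410),165),):
    A=onz(b,px(*l),z);B=onz(b,px(*r),z);d=A-B;print(n,A,B,(A+B)/2,"yaw",np.arctan2(-d[0],d[1]),np.linalg.norm(d))
print("lantern",onz(b,(377,198),270),"stoolcorner",onz(b,(343,182),110),onz(b,(343,248),110))
print(row([511,-228,330],.073), bot.snapshot("wrist")["T_tool_cam"])
E
```

```text
ring (array([659.9896286 , 141.69975014, 204.49997026]), np.float64(0.034352093657476115)) (array([660.42278194, 141.30696646, 202.00381246]), np.float64(1.6348731488655777))
hinge [585.66590062 242.53322685  60.        ] [612.30217309  22.96002699  60.        ] [598.98403686 132.74662692  60.        ] yaw 0.12071944496530623 221.18291323650493
bottomrail [514.09848702 216.54662795 165.        ] [539.67588216  -4.00254669 165.        ] [526.88718459 106.27204063 165.        ] yaw 0.11545563537904868 222.02734421141702
lantern [ 571.57368886 -466.45148036  270.        ] stoolcorner [ 637.77288447 -394.44189911  110.        ] [ 396.57782967 -391.81272619  110.        ]
[390.467, -174.093, -87.995, -0.001, 0.0, 0.306] [[-1.60621700e-03 -9.58874512e-01 -2.83825811e-01  7.13877368e+01]
 [ 9.99998680e-01 -1.47101080e-03 -6.89507824e-04  8.79006979e-01]
 [ 2.43640645e-04 -2.83826544e-01  9.58875609e-01 -1.32899416e+02]
 [ 0.00000000e+00  0.00000000e+00  0.00000000e+00  1.00000000e+00]]
```

```bash
python3 -m pendant '[[[0,0,-60,0,0,0],[40,-18,-88,0,0,0.05],[95,-42,-88,0,0,0.1],[150,-66,-88,0,0,0.15],[205,-90,-88,0,0,0.2],[260,-115,-88,0,0,0.25],[315,-140,-88,0,0,0.306],[370,-165,-88,0,0,0.306],[390.5,-174,-88,0,0,0.306],[390.5,-174,-88,0,0,0.306],[390.5,-174,-88,0,0,0.306],[390.5,-174,-88,0,0,0.306]]]' -1 100
python3 - <<'E'
from h import *
v=snap("wrist","w1.png");print(tool(),bot.get_state()["ft_force"])
m=blobs(v[0],(20,90,70),(35,255,255),30);print(m)
E
```

```text
time_s: 1.65
tcp_pos: [510.5, -229.0, 330.3]
orientation: [0.0, 0.999, 0.036, -0.0]
ft_force: [0.7, -0.4, -0.6]
width: 85.2
(array([[ 9.97449899e-01,  7.13701534e-02,  2.82387373e-05],
       [ 7.13701544e-02, -9.97449898e-01, -3.51098877e-05],
       [ 2.56609275e-05,  3.70357570e-05, -9.99999999e-01]]), array([ 510.52117954, -228.94405819,  330.3918847 ])) [-1.04610779  0.61942187  0.57709888]
[([253, 82, 19, 194, 3213], [262.0, 174.6])]
```

View pics/w1.png

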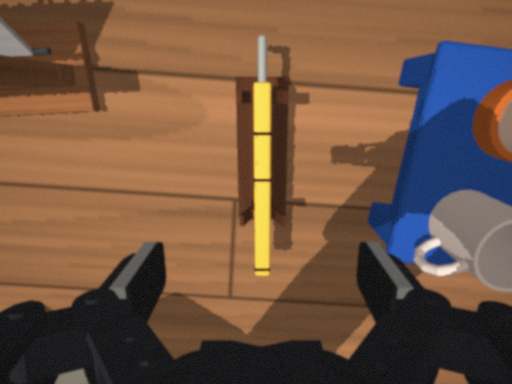

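The wrist view shows the pole running almost vertically at u≈262, with its black bands at v≈133 and 180 and the dark rest beneath it. The stool is well off to the right.

Run:
```python
from h import *
v=load("wrist")
hsv=cv2.cvtColor(v[0],cv2.COLOR_RGB2HSV);m=cv2.inRange(hsv,np.array((20,90,70)),np.array((35,255,255)))
m[:70]=0;m[280:]=0
ys,xs=np.nonzero(m);P=np.array([onz(v,(x,y),82)[:2] for x,y in zip(xs,ys)])
s,t=np.polyfit(P[:,0],P[:,1],1);print("yaw",np.arctan(s),"y at 511",s*511+t)
col=hsv[100:215,258:267,2].mean(1);print([(100+i,int(c)) for i,c in enumerate(col) if c<150])
A=onz(v,(262.5,133),82);B=onz(v,(262.5,180),82);o=(A+B)/2;print(A,B,o)
yaw=np.arctan(s);p=[o[0],s*o[0]+t]
print(p,row(p+[66],yaw))
```

```text
yaw 0.07055649983689034 y at 511 -231.14234892702282
[(133, 99), (134, 122), (179, 141), (180, 107)]
[ 535.17088904 -230.04447755   82.        ] [ 478.58648723 -234.08369902   82.        ] [ 506.87868813 -232.06408829   82.        ]
[np.float64(506.87868813478696), np.float64(-231.43361776086647)] [-3.818, 2.213, 264.392, 0.0, -0.0, 0.001]
```

```bash
python3 -m pendant '[[[-3.8,2.2,50,0,0,0],[-3.8,2.2,100,0,0,0],[-3.8,2.2,150,0,0,0],[-3.8,2.2,195,0,0,0],[-3.8,2.2,225,0,0,0],[-3.8,2.2,248,0,0,0],[-3.8,2.2,260,0,0,0],[-3.8,2.2,264,0,0,0],[-3.8,2.2,264,0,0,0]]]' -1 100
python3 -m pendant '[[[0,0,0,0,0,0],[0,0,0,0,0,0],[0,0,0,0,0,0],[0,0,0,0,0,0],[0,0,0,0,0,0],[0,0,0,0,0,0],[0,0,0,0,0,0],[0,0,0,0,0,0]]]' 1 100
```

```text
time_s: 2.82
tcp_pos: [507.6, -230.9, 66.9]
orientation: [0.0, 0.999, 0.036, 0.0]
ft_force: [0.6, 0.3, 0.0]
width: 85.5
time_s: 3.82
tcp_pos: [507.6, -230.7, 66.7]
orientation: [0.0, 0.999, 0.036, 0.0]
ft_force: [-1.4, 0.8, 6.0]
width: 18.4
```

```bash
python3 -m pendant '[[[0,0,-3,0,0,0],[0,0,-10,0,0,0],[0,0,-25,0,0,0],[0,0,-45,0,0,0],[0,0,-75,0,0,0],[0,0,-115,0,0,0],[0,0,-160,0,0,0],[0,0,-210,0,0,0],[0,0,-260,0,0,0],[0,0,-310,0,0,0],[0,0,-340,0,0,0],[0,0,-353,0,0,0]]]'
python3 -m pendant '[[[10,-30,0,0,0,-0.01],[20,-70,0,0,0,-0.02],[30,-110,0,0,0,-0.03],[40,-150,0,0,0,-0.047],[50,-190,0,0,0,-0.047],[60,-230,0,0,0,-0.047],[70,-260,0,0,0,-0.047],[76,-280,0,0,0,-0.047],[77.5,-286,0,0,0,-0.047],[77.5,-286,0,0,0,-0.047],[77.5,-286,0,0,0,-0.047]]]'
python3 - <<'E'
from h import *
v=snap("wrist","w2.png");print(tool(),bot.get_state()["width"])
print(blobs(v[0],(0,130,60),(6,255,255)),blobs(v[0],(174,130,60),(180,255,255)),v[1])
for z in(205,216):print(proj(v,[661,141.5,z]))
E
```

```text
time_s: 5.32
tcp_pos: [507.3, -230.5, 421.7]
orientation: [0.001, 0.999, 0.036, 0.001]
ft_force: [-0.5, 0.2, -2.7]
width: 18.6
time_s: 6.7
tcp_pos: [563.9, 59.4, 419.4]
orientation: [0.0, 0.998, 0.059, -0.0]
ft_force: [0.9, -0.1, -2.3]
width: 18.1
(array([[ 9.92954772e-01,  1.18493963e-01,  3.91624674e-05],
       [ 1.18493966e-01, -9.92954770e-01, -6.57901073e-05],
       [ 3.10908282e-05,  6.99671171e-05, -9.99999997e-01]]), array([563.86130025,  59.38897145, 419.40047812])) 18.431241480941587
[([170, 27, 39, 49, 739], [189.9, 54.9]), ([0, 125, 44, 46, 1647], [19.2, 147.5])] [] [[325.32069758   0.         260.88755032]
 [  0.         325.32069758 187.11409053]
 [  0.           0.           1.        ]]
[189.32850408  54.65844154]
[186.91385179  53.43936639]
```

View pics/w2.png

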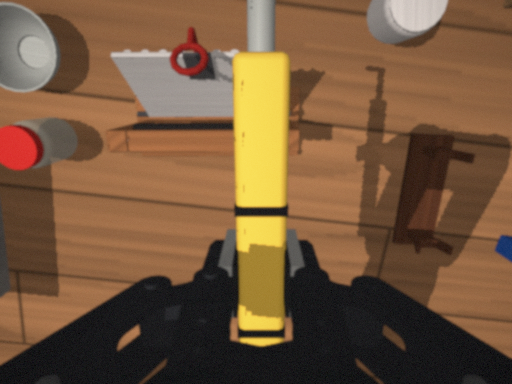

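Run:
```python
from h import *
v=load("wrist");b=load("top");a=load("scene")
img=v[0];m=cv2.inRange(cv2.cvtColor(img,cv2.COLOR_RGB2HSV),np.array((0,120,50)),np.array((8,255,255)));m[:,:160]=0;m[:,220:]=0;m[:42]=0
ys,xs=np.nonzero(m);(cx,cy),r=cv2.minEnclosingCircle(np.c_[xs,ys].astype(np.float32));print(cx,cy,r)
h,_=cv2.findContours(255-m,cv2.RETR_LIST,cv2.CHAIN_APPROX_NONE),0
for c in h[0]:
    if 50<cv2.contourArea(c)<800 and len(c)>5: print("hole",cv2.fitEllipse(c))
px=lambda u,w:((u+.5)/7-.5+145,(w+.5)/7-.5+150)
for n,q,uv in(("top",b,px(340,162)),("scene",a,(322.5,205.5))):print(n,tri(v,(cx,cy),q,uv))
for z in(205,210,215,220):print(z,onz(v,(cx,cy),z))
Rt,t=tool()
for w in(211,334):print("band",Rt.T@(onz(v,(261,w),t[2]+15.3)-t))
```

```text
194.0 85.5 44.2296142578125
hole ((187.65878295898438, 58.48252487182617), (17.249788284301758, 23.692628860473633), 81.4343032836914)
top (array([635.81286927, 103.71685469, 399.30376753]), np.float64(13.853569397634882))
scene (array([632.21010227, 142.7710993 , 161.66551876]), np.float64(1.8835652373365015))
205 [632.29323323 135.16586215 205.        ]
210 [632.33403974 134.18222825 210.        ]
215 [632.37484625 133.19859435 215.        ]
220 [632.41565275 132.21496045 220.        ]
band [ 27.24563991   1.00408322 -15.2990827 ]
band [-29.79830959   0.92028406 -15.30086211]
```

Run:
```python
from h import *
v=load("wrist");b=load("top");a=load("scene")
px=lambda u,w:((u+.5)/7-.5+145,(w+.5)/7-.5+150)
c=(188,58.5)
for n,q,uv in(("top",b,px(340,162)),("scene",a,(322.5,205.5))):print(n,tri(v,c,q,uv))
for z in(205,210,215,220):print(z,onz(v,c,z))
# flap hinge visible line in wrist: print column profile
for u in(160,210):print(u,v[0][40:160:2,u].astype(int).sum(1).tolist())
```

```text
top (array([655.69702495, 135.92198723, 237.79289265]), np.float64(1.3441432884342048))
scene (array([657.74059803, 142.51931677, 201.52967405]), np.float64(1.7476991420150672))
205 [657.2803727  142.61922872 205.        ]
210 [656.96140327 141.52827793 210.        ]
215 [656.64243383 140.43732715 215.        ]
220 [656.3234644  139.34637637 220.        ]
160 [317, 308, 310, 302, 319, 474, 562, 595, 544, 446, 445, 446, 443, 440, 457, 456, 452, 448, 452, 447, 450, 446, 454, 453, 458, 461, 452, 457, 453, 461, 463, 457, 453, 447, 451, 448, 453, 453, 414, 330, 239, 183, 99, 118, 123, 242, 337, 354, 346, 326, 322, 333, 344, 352, 363, 345, 305, 317, 310, 331]
210 [316, 310, 316, 314, 304, 322, 307, 241, 216, 185, 164, 157, 150, 154, 125, 103, 130, 153, 163, 227, 400, 459, 456, 465, 466, 461, 462, 454, 466, 461, 460, 469, 466, 459, 466, 450, 457, 470, 417, 327, 221, 164, 113, 98, 137, 247, 325, 344, 342, 334, 333, 325, 333, 361, 352, 340, 298, 320, 330, 342]
```

The wrist view shows the ring hole at about (188,58.5), the flap edges level in the image (so the vent yaw is about 0.118), and the pole held straight. I put the ring at about (656.6,140.3,216) with q≈0.54, and move the hook above it next.

```bash
python3 -m pendant '[[[-10,-25,20,0,0,0],[-20,-50,40,0,0,0],[-27,-70.4,65,0,0,0],[-27,-70.4,95,0,0,0],[-27,-70.4,118,0,0,0],[-27,-70.4,128,0,0,0],[-27,-70.4,128,0,0,0],[-27,-70.4,128,0,0,0]]]'
python3 - <<'E'
from h import *
print(tool(),bot.get_state()["ft_force"]);a=snap("scene");b=snap("top")
Rt,t=tool();hk=t+Rt@np.array([128.7,1.1,-3.3+50])
A=proj(a,[657,140,225]);B=proj(b,[657,140,225])
def crop(v,c,f):
    x,y=int(c[0])-25,int(c[1])-25;i=cv2.resize(v[0][y:y+50,x:x+50],None,fx=8,fy=8,interpolation=cv2.INTER_CUBIC)[:,:,::-1].copy();return i
def dot(i,v,c,P,col):
    p=proj(v,P);x,y=int(c[0])-25,int(c[1])-25;cv2.circle(i,(int((p[0]-x+.5)*8),int((p[1]-y+.5)*8)),3,col,-1)
I=[]
for v,c in((a,A),(b,B)):
    i=crop(v,c,0);dot(i,v,c,hk,(255,0,0));dot(i,v,c,[656.6,140.3,216],(0,255,0));I.append(i)
cv2.imwrite("pics/c2.png",np.hstack(I))
E
```

```text
time_s: 7.75
tcp_pos: [529.1, 126.8, 292.4]
orientation: [-0.0, 0.998, 0.06, 0.001]
ft_force: [-0.8, 0.9, -2.0]
width: 18.6
(array([[ 9.92870481e-01,  1.19189782e-01,  1.41574600e-03],
       [ 1.19189554e-01, -9.92871487e-01,  2.44630985e-04],
       [ 1.43481135e-03, -7.41447500e-05, -9.99998968e-01]]), array([529.05958968, 126.7528178 , 292.4273375 ])) [-0.81422297  0.8793005  -1.95053881]
```

View pics/c2.png

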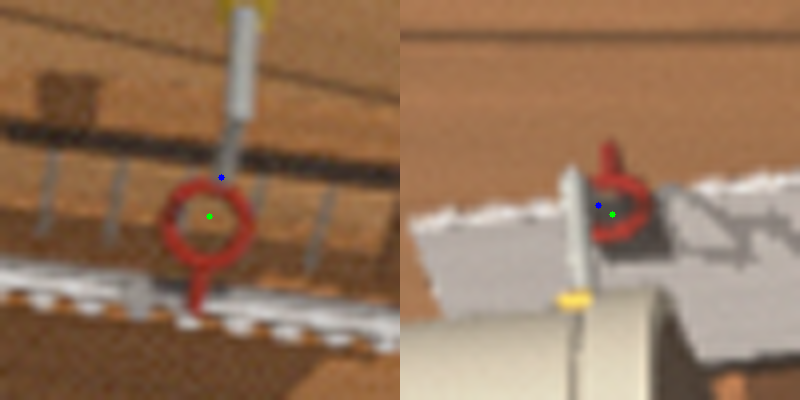

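In the scene crop (left half) the prong tip is at about (228,176) and the ring centre at about (209,223). In the top crop (right half) the ring centre is at about (612,208) and the rod end at (572,172). The hook is close, but needs about +2 mm in x and −2.5 mm in y. I'll descend with that correction and check the force.

```bash
python3 -m pendant '[[[2,2.5,0,0,0,0],[2,2.5,4,0,0,0],[2,2.5,8,0,0,0],[2,2.5,12,0,0,0],[2,2.5,16,0,0,0],[2,2.5,20,0,0,0],[2,2.5,24,0,0,0],[2,2.5,24,0,0,0]]]'
```

```text
time_s: 8.85
tcp_pos: [530.9, 124.7, 267.0]
orientation: [-0.0, 0.998, 0.06, -0.0]
ft_force: [-1.0, -0.4, -2.1]
width: 18.1
```

```bash
python3 -m pendant '[[[0,0,4,0,0,0],[0,0,8,0,0,0],[0,0,12,0,0,0],[0,0,16,0,0,0],[0,0,20,0,0,0],[0,0,24,0,0,0],[0,0,24,0,0,0]]]'
python3 - <<'E'
from h import *
a=snap("scene");b=snap("top");I=[]
for v in(a,b):
    c=proj(v,[657,140,225]);x,y=int(c[0])-25,int(c[1])-25
    I.append(cv2.resize(v[0][y:y+50,x:x+50],None,fx=8,fy=8,interpolation=cv2.INTER_CUBIC)[:,:,::-1])
cv2.imwrite("pics/c3.png",np.hstack(I))
E
```

```text
time_s: 9.72
tcp_pos: [530.9, 124.7, 243.0]
orientation: [-0.0, 0.998, 0.06, -0.0]
ft_force: [-0.7, 0.7, -2.5]
width: 18.0
```

View pics/c3.png

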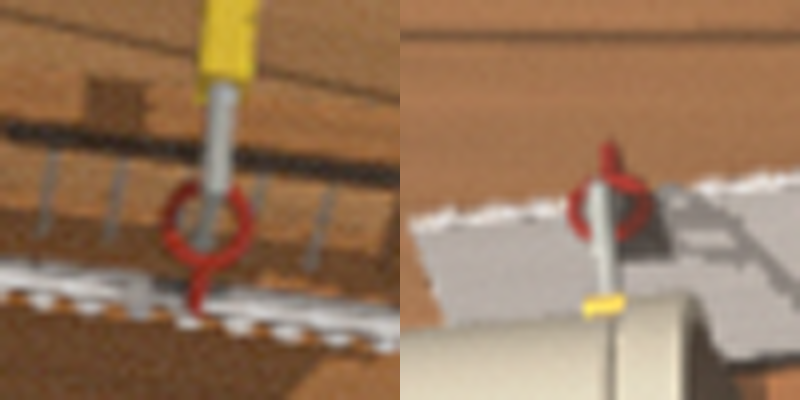

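The left crop shows the prong entering the ring and passing behind its near bar at about (205,240). The right crop shows the rod end at the ring centre (603,190). The hook is seated, so I start swinging the flap.

```bash
python3 -m pendant '[[[-3,0,0,0,0,0],[-6,0,-0.5,0,0,0],[-9,0,-1.5,0,0,0],[-12,0,-2.5,0,0,0],[-15,0,-3.5,0,0,0],[-18,0,-4.5,0,0,0],[-21,0,-5.5,0,0,0],[-24,0,-6.2,0,0,0],[-27,0,-6.9,0,0,0],[-30,0,-7.5,0,0,0],[-33,0,-8,0,0,0],[-36,0,-8.5,0,0,0]]]'
python3 - <<'E'
from h import *
f=bot.get_state()["ft_force"];print(f,f@tool()[0])
E
```

```text
time_s: 11.32
tcp_pos: [495.1, 120.4, 251.9]
orientation: [-0.0, 0.998, 0.06, 0.0]
ft_force: [4.2, -0.5, -2.2]
width: 18.6
[ 4.18025711 -0.4669779  -2.193087  ] [4.09405575 0.96331844 2.19384903]
```

```bash
python3 -m pendant '[[[-3,0,-0.4,0,0,0],[-6,0,-0.8,0,0,0],[-9,0,-1.1,0,0,0],[-12,0,-1.4,0,0,0],[-15,0,-1.6,0,0,0],[-18,0,-1.8,0,0,0],[-21,0,-1.9,0,0,0],[-24,0,-2,0,0,0],[-27,0,-2,0,0,0],[-30,0,-2,0,0,0],[-33,0,-2,0,0,0],[-35,0,-2,0,0,0]]]'
python3 - <<'E'
from h import *
f=bot.get_state()["ft_force"];print(f@tool()[0]);snap("scene","s2.png")
E
```

```text
time_s: 12.82
tcp_pos: [460.3, 116.2, 253.8]
orientation: [-0.0, 0.998, 0.06, -0.0]
ft_force: [3.1, 1.0, -0.5]
width: 18.2
[ 3.21196849 -0.6058336   0.53748988]
```

```bash
cat > gate.py <<'E'
from h import *;import sys
f=bot.get_state()["ft_force"]@tool()[0];print("F",f.round(1));sys.exit(f[0]>7.5)
E
set -e
python3 -m pendant '[[[-2,0,0,0,0,0],[-4,0,0,0,0,0],[-5.5,0,0,0,0,0],[-7,0,0,0,0,0]]]'; python3 gate.py
for i in 1; do
python3 -m pendant '[[[-0.5,0,0,0,0,0],[-1,0,0,0,0,0]]]' |grep tcp; python3 gate.py
python3 -m pendant '[[[-0.5,0,0,0,0,0],[-1,0,0,0,0,0]]]' |grep tcp; python3 gate.py
python3 -m pendant '[[[-0.5,0,0,0,0,0],[-1,0,0,0,0,0]]]' |grep tcp; python3 gate.py
python3 -m pendant '[[[-0.5,0,0,0,0,0],[-1,0,0,0,0,0]]]' |grep tcp; python3 gate.py
python3 -m pendant '[[[-0.4,0,0,0,0,0],[-0.8,0,0,0,0,0]]]' |grep tcp; python3 gate.py
python3 -m pendant '[[[-0.4,0,0,0,0,0],[-0.8,0,0,0,0,0]]]' |grep tcp; python3 gate.py
python3 -m pendant '[[[-0.4,0,0,0,0,0],[-0.8,0,0,0,0,0]]]' |grep tcp; python3 gate.py
python3 -m pendant '[[[-0.4,0,0,0,0,0],[-0.8,0,0,0,0,0]]]' |grep tcp; python3 gate.py
done
```

```text
time_s: 13.38
tcp_pos: [453.4, 115.4, 253.7]
orientation: [-0.0, 0.998, 0.06, -0.0]
ft_force: [3.6, 1.4, -2.6]
width: 18.6
F [ 3.8 -1.   2.6]False
```

```bash
sed -i 's/sys.exit(f\[0\]>7.5)/sys.exit(int(f[0]>7.5))/' gate.py
set -e
python3 -m pendant '[[[-0.5,0,0,0,0,0],[-1,0,0,0,0,0]]]' |grep tcp; python3 gate.py
python3 -m pendant '[[[-0.5,0,0,0,0,0],[-1,0,0,0,0,0]]]' |grep tcp; python3 gate.py
python3 -m pendant '[[[-0.5,0,0,0,0,0],[-1,0,0,0,0,0]]]' |grep tcp; python3 gate.py
python3 -m pendant '[[[-0.5,0,0,0,0,0],[-1,0,0,0,0,0]]]' |grep tcp; python3 gate.py
python3 -m pendant '[[[-0.4,0,0,0,0,0],[-0.8,0,0,0,0,0]]]' |grep tcp; python3 gate.py
python3 -m pendant '[[[-0.4,0,0,0,0,0],[-0.8,0,0,0,0,0]]]' |grep tcp; python3 gate.py
python3 -m pendant '[[[-0.4,0,0,0,0,0],[-0.8,0,0,0,0,0]]]' |grep tcp; python3 gate.py
python3 -m pendant '[[[-0.4,0,0,0,0,0],[-0.8,0,0,0,0,0]]]' |grep tcp; python3 gate.py
python3 -m pendant '[[[-0.4,0,0,0,0,0],[-0.8,0,0,0,0,0]]]' |grep tcp; python3 gate.py
python3 -m pendant '[[[-0.4,0,0,0,0,0],[-0.8,0,0,0,0,0]]]' |grep tcp; python3 gate.py
```

```text
tcp_pos: [452.6, 115.2, 253.8]
F [ 2.8 -1.7  1.7]
tcp_pos: [451.5, 115.1, 253.8]
F [ 2.7 -0.2  1.7]
tcp_pos: [450.5, 115.0, 253.8]
F [ 3.8 -1.   2.4]
tcp_pos: [449.6, 114.9, 253.8]
F [ 3.8 -1.4  2.9]
tcp_pos: [448.8, 114.8, 253.8]
F [ 3.7 -1.2  3.1]
tcp_pos: [448.0, 114.7, 253.8]
F [ 3.2 -1.3  3.2]
tcp_pos: [447.2, 114.6, 253.8]
F [ 3.6 -1.3  3.4]
tcp_pos: [446.4, 114.5, 253.8]
F [ 3.3 -0.5  4.3]
tcp_pos: [445.6, 114.4, 253.8]
F [ 4.  -0.8  3.1]
tcp_pos: [444.8, 114.3, 253.8]
F [ 3.7 -1.5  4.3]
```

```bash
set -e
python3 -m pendant '[[[-0.4,0,0.2,0,0,0],[-0.8,0,0.3,0,0,0]]]' |grep tcp; python3 gate.py
python3 -m pendant '[[[-0.4,0,0.2,0,0,0],[-0.8,0,0.3,0,0,0]]]' |grep tcp; python3 gate.py
python3 -m pendant '[[[-0.4,0,0.1,0,0,0],[-0.8,0,0.2,0,0,0]]]' |grep tcp; python3 gate.py
python3 -m pendant '[[[-0.4,0,0.1,0,0,0],[-0.8,0,0.2,0,0,0]]]' |grep tcp; python3 gate.py
python3 -m pendant '[[[-0.4,0,0.1,0,0,0],[-0.8,0,0.2,0,0,0]]]' |grep tcp; python3 gate.py
python3 -m pendant '[[[-0.4,0,0.1,0,0,0],[-0.8,0,0.2,0,0,0]]]' |grep tcp; python3 gate.py
python3 -m pendant '[[[-0.4,0,0.1,0,0,0],[-0.8,0,0.2,0,0,0]]]' |grep tcp; python3 gate.py
python3 -m pendant '[[[-0.4,0,0.1,0,0,0],[-0.8,0,0.2,0,0,0]]]' |grep tcp; python3 gate.py
python3 -m pendant '[[[-0.4,0,0.1,0,0,0],[-0.8,0,0.2,0,0,0]]]' |grep tcp; python3 gate.py
python3 -m pendant '[[[-0.4,0,0.1,0,0,0],[-0.8,0,0.2,0,0,0]]]' |grep tcp; python3 gate.py
```

```text
tcp_pos: [444.0, 114.2, 253.6]
F [3.4 0.  4. ]
tcp_pos: [443.2, 114.1, 253.3]
F [ 4.2 -0.1  2.6]
tcp_pos: [442.5, 114.0, 253.1]
F [ 3.2 -1.2  2.3]
tcp_pos: [441.7, 113.9, 252.9]
F [3.  0.1 1.9]
tcp_pos: [440.9, 113.8, 252.6]
F [ 4.1 -0.8  2.1]
tcp_pos: [440.0, 113.7, 252.4]
F [ 2.7 -0.2  1.5]
tcp_pos: [439.3, 113.6, 252.3]
F [ 2.9 -0.6  2.1]
tcp_pos: [438.5, 113.6, 252.1]
F [ 2.7 -0.2  0.6]
tcp_pos: [437.7, 113.4, 251.8]
F [3.8 0.1 0.4]
tcp_pos: [436.9, 113.3, 251.6]
F [2.6 0.4 0.9]
```

```bash
set -e
python3 -m pendant '[[[-0.4,0,0,0,0,0],[-0.8,0,0,0,0,0]]]' |grep tcp; python3 gate.py
python3 -m pendant '[[[-0.4,0,0,0,0,0],[-0.8,0,0,0,0,0]]]' |grep tcp; python3 gate.py
python3 -m pendant '[[[-0.4,0,0,0,0,0],[-0.8,0,0,0,0,0]]]' |grep tcp; python3 gate.py
python3 -m pendant '[[[-0.4,0,0.1,0,0,0],[-0.8,0,0.1,0,0,0]]]' |grep tcp; python3 gate.py
python3 -m pendant '[[[-0.4,0,0.1,0,0,0],[-0.8,0,0.1,0,0,0]]]' |grep tcp; python3 gate.py
python3 -m pendant '[[[-0.4,0,0.1,0,0,0],[-0.8,0,0.1,0,0,0]]]' |grep tcp; python3 gate.py
python3 -m pendant '[[[-0.4,0,0.1,0,0,0],[-0.8,0,0.1,0,0,0]]]' |grep tcp; python3 gate.py
python3 -m pendant '[[[-0.4,0,0.1,0,0,0],[-0.8,0,0.1,0,0,0]]]' |grep tcp; python3 gate.py
```

```text
tcp_pos: [436.1, 113.3, 251.6]
F [ 3.  -0.2  1.3]
tcp_pos: [435.3, 113.2, 251.6]
F [ 3.1 -1.3  1.4]
tcp_pos: [434.5, 113.1, 251.6]
F [ 2.6 -0.6  1.5]
tcp_pos: [433.7, 113.0, 251.5]
F [ 3.5 -0.7  2.2]
tcp_pos: [432.9, 112.9, 251.4]
F [ 3.2 -0.4  3.7]
tcp_pos: [432.1, 112.8, 251.3]
F [4.  0.5 2. ]
tcp_pos: [431.3, 112.7, 251.2]
F [3.7 0.4 2.8]
tcp_pos: [430.5, 112.6, 251.1]
F [ 3.1 -1.3  2.6]
```

Run:
```python
from h import *
a=snap("scene");b=snap("top");I=[]
Rt,t=tool();print(t)
for v in(a,b):
    c=proj(v,t+Rt@np.array([128.7,1,30]));x,y=int(c[0])-25,int(c[1])-25
    I.append(cv2.resize(v[0][y:y+50,x:x+50],None,fx=8,fy=8,interpolation=cv2.INTER_CUBIC)[:,:,::-1])
cv2.imwrite("pics/c4.png",np.hstack(I))
```

```text
[430.49347374 112.61196261 251.12024429]
```

View pics/c4.png

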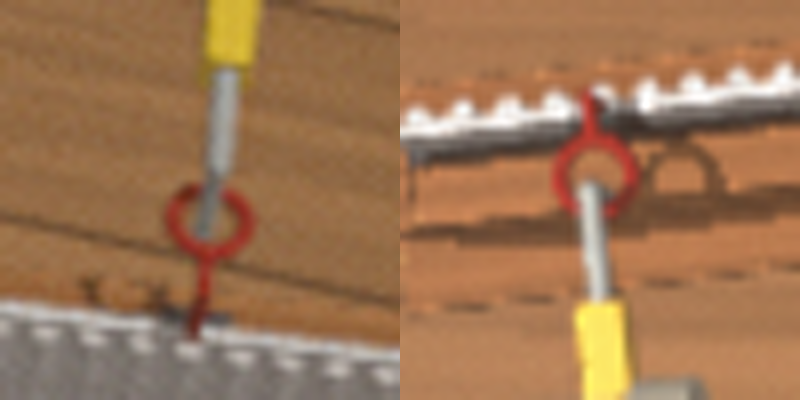

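The crop shows the prong still in the ring at (595,185), pulling on its robot-side bar, with the flap nearly upright. I continue.

```bash
set -e
python3 -m pendant '[[[-0.4,0,0.1,0,0,0],[-0.8,0,0.1,0,0,0]]]' |grep tcp; python3 gate.py
python3 -m pendant '[[[-0.4,0,0.1,0,0,0],[-0.8,0,0.1,0,0,0]]]' |grep tcp; python3 gate.py
python3 -m pendant '[[[-0.4,0,0.1,0,0,0],[-0.8,0,0.1,0,0,0]]]' |grep tcp; python3 gate.py
python3 -m pendant '[[[-0.4,0,0.1,0,0,0],[-0.8,0,0.1,0,0,0]]]' |grep tcp; python3 gate.py
python3 -m pendant '[[[-0.4,0,0.1,0,0,0],[-0.8,0,0.1,0,0,0]]]' |grep tcp; python3 gate.py
python3 -m pendant '[[[-0.4,0,0.1,0,0,0],[-0.8,0,0.1,0,0,0]]]' |grep tcp; python3 gate.py
python3 -m pendant '[[[-0.4,0,0.1,0,0,0],[-0.8,0,0.1,0,0,0]]]' |grep tcp; python3 gate.py
python3 -m pendant '[[[-0.4,0,0.1,0,0,0],[-0.8,0,0.1,0,0,0]]]' |grep tcp; python3 gate.py
python3 -m pendant '[[[-0.4,0,0.1,0,0,0],[-0.8,0,0.1,0,0,0]]]' |grep tcp; python3 gate.py
```

```text
tcp_pos: [429.7, 112.5, 251.0]
F [3.3 0.3 3.1]
tcp_pos: [428.9, 112.4, 250.9]
F [ 2.7 -1.   2.9]
tcp_pos: [428.1, 112.3, 250.8]
F [ 3.2 -0.3  3.3]
tcp_pos: [427.3, 112.2, 250.7]
F [ 3.6 -0.3  4.1]
tcp_pos: [426.5, 112.1, 250.6]
F [ 3.  -0.3  3.7]
tcp_pos: [425.7, 112.0, 250.5]
F [ 3.8 -0.8  3.7]
tcp_pos: [425.4, 112.0, 250.5]
F [10.3 -0.6  5.8]
```

It came home: the force jumped to 10 N. Now I add a small increment and hold.

```bash
python3 -m pendant '[[[-0.2,0,0,0,0,0]]]' |grep -E "tcp|time"; python3 gate.py
python3 -m pendant '[[[0,0,0,0,0,0]]]' |grep tcp; python3 gate.py
```

```text
time_s: 22.35
tcp_pos: [425.3, 112.0, 250.5]
F [11.3 -1.6  6.6]
tcp_pos: [425.3, 112.0, 250.5]
F [11.  -1.1  6.2]
```

```bash
python3 -m pendant '[[[-0.3,0,0,0,0,0]]]' |grep -E "tcp|time"; python3 gate.py
python3 -m pendant '[[[0,0,0,0,0,0]]]' |grep tcp; python3 gate.py
python3 -m pendant '[[[0,0,0,0,0,0]]]' |grep tcp; python3 gate.py
```

```text
time_s: 22.6
tcp_pos: [425.2, 111.9, 250.5]
F [14.3 -1.3  7. ]
tcp_pos: [425.2, 112.0, 250.5]
F [13.3 -0.6  5.7]
tcp_pos: [425.2, 112.0, 250.5]
F [12.2 -1.3  6.5]
```

```bash
for i in 1 ; do python3 -m pendant '[[[0,0,0,0,0,0],[0,0,0,0,0,0]]]' |grep time; python3 gate.py
python3 -m pendant '[[[0,0,0,0,0,0],[0,0,0,0,0,0]]]' |grep time; python3 gate.py
python3 -m pendant '[[[0,0,0,0,0,0],[0,0,0,0,0,0]]]' |grep time; python3 gate.py; done
```

```text
time_s: 23.1
F [13.3  0.1  6.4]
time_s: 23.35
F [12.4 -0.8  6.3]
time_s: 23.6
F [12.  -0.3  6.7]
```

Held for about 1.1 s at 12–14 N indicated, roughly 13–15 N after the zero offset. Now I relax, centre the prong in the ring and lift out.

```bash
python3 -m pendant '[[[0.5,0,0,0,0,0],[1,0,0,0,0,0],[2,0,0,0,0,0],[3.5,0,0,0,0,0],[5,0,0,0,0,0],[6.5,0,0,0,0,0],[8,0,0,0,0,0],[8,0,0,0,0,0]]]' ; python3 gate.py
python3 - <<'E'
from h import *
a=snap("scene");b=snap("top");I=[]
Rt,t=tool();print(t)
for v in(a,b):
    c=proj(v,t+Rt@np.array([128.7,1,30]));x,y=int(c[0])-25,int(c[1])-25
    I.append(cv2.resize(v[0][y:y+50,x:x+50],None,fx=8,fy=8,interpolation=cv2.INTER_CUBIC)[:,:,::-1])
cv2.imwrite("pics/c5.png",np.hstack(I))
E
```

```text
time_s: 24.6
tcp_pos: [432.5, 112.8, 250.4]
orientation: [-0.0, 0.998, 0.06, -0.0]
ft_force: [0.4, -0.4, -1.9]
width: 18.4
F [0.4 0.5 1.9]
[432.39442641 112.83383367 250.397112  ]
```

View pics/c5.png

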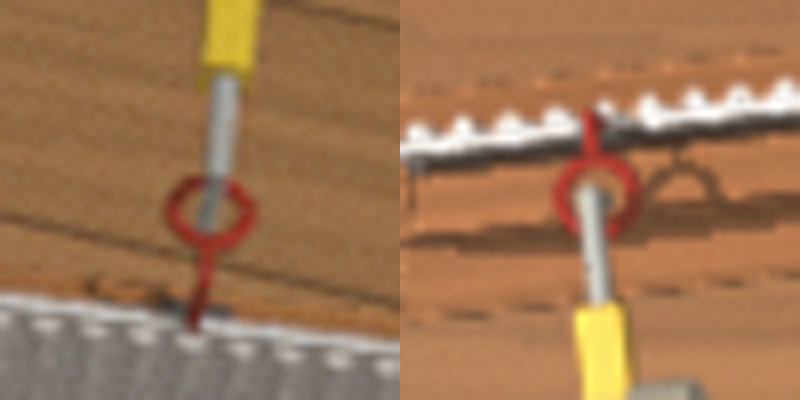

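The prong is now free inside the ring at about (595,190), and the force reads zero. I lift straight up slowly.

```bash
set -e
python3 -m pendant '[[[0,0,-4,0,0,0],[0,0,-8,0,0,0],[0,0,-12,0,0,0],[0,0,-16,0,0,0]]]' ; python3 gate.py
python3 -m pendant '[[[0,0,-4,0,0,0],[0,0,-9,0,0,0],[0,0,-15,0,0,0],[0,0,-22,0,0,0],[0,0,-30,0,0,0],[0,0,-40,0,0,0],[0,0,-60,0,0,0],[0,0,-90,0,0,0],[0,0,-110,0,0,0],[0,0,-110,0,0,0]]]' ; python3 gate.py
python3 - <<'E'
from h import *
v=snap("wrist","w3.png");Rt,t=tool();print(t)
m=cv2.inRange(cv2.cvtColor(v[0],cv2.COLOR_RGB2HSV),np.array((20,90,70)),np.array((35,255,255)))
for y in range(60,350,30):
    x=np.nonzero(m[y])[0];print(y,x.min() if len(x) else 0,x.max() if len(x) else 0)
c=cv2.cvtColor(v[0],cv2.COLOR_RGB2GRAY)[190:350,255:268].mean(1);print([190+i for i,k in enumerate(c) if k<70])
print("back",row([507.3,-230.7,t[2]],.0714))
E
```

```text
time_s: 25.2
tcp_pos: [432.4, 112.8, 266.8]
orientation: [-0.0, 0.998, 0.06, 0.0]
ft_force: [1.1, -0.8, -2.5]
width: 18.2
F [1.  0.9 2.5]
time_s: 26.45
tcp_pos: [432.7, 112.8, 377.8]
orientation: [-0.0, 0.998, 0.06, 0.001]
ft_force: [0.4, 1.0, -2.3]
width: 18.2
F [ 0.5 -0.9  2.3]
[432.50929986 112.83798182 376.46966853]
60 233 288
90 233 288
120 234 288
150 235 287
180 235 286
210 0 0
240 236 285
270 238 284
300 238 283
330 243 279
[208, 209, 210, 211, 212, 213, 214, 331, 332, 333, 334, 335, 336, 347, 348, 349]
back [33.183, 350.016, -0.015, -0.0, -0.0, 0.048]
```

The pole hasn't slipped in the grip: its bands are still at v≈211 and 333. Carry it back to the rest.

```bash
python3 -m pendant '[[[4,40,0,0,0,0.01],[8,80,0,0,0,0.02],[12,125,0,0,0,0.03],[16,170,0,0,0,0.048],[21,215,0,0,0,0.048],[25,260,0,0,0,0.048],[29,300,0,0,0,0.048],[32,330,0,0,0,0.048],[33.2,345,0,0,0,0.048],[33.2,350,0,0,0,0.048],[33.2,350,0,0,0,0.048],[33.2,350,0,0,0,0.048]]]'
python3 - <<'E'
from h import *
v=snap("wrist","w4.png");print(tool()[1],row([507.6,-230.7,67.5],.0709))
E
```

```text
time_s: 28.0
tcp_pos: [507.2, -229.8, 376.7]
orientation: [0.0, 0.999, 0.036, 0.0]
ft_force: [-0.6, 0.3, -1.9]
width: 18.2
[ 507.17854497 -229.90271377  376.69807881] [0.23, 0.794, 309.198, 0.0, -0.0, 0.002]
```

```bash
python3 -m pendant '[[[0.3,0,40,0,0,0],[0.3,0,85,0,0,0],[0.3,0,130,0,0,0],[0.3,0,175,0,0,0],[0.3,0,215,0,0,0],[0.3,0,245,0,0,0],[0.3,0,268,0,0,0],[0.3,0,280,0,0,0],[0.3,0,280,0,0,0],[0.3,0,280,0,0,0]]]'
python3 - <<'E'
from h import *
print(tool()[1],row([507.6,-230.7,67],.0709))
E
```

```text
time_s: 29.3
tcp_pos: [508.0, -230.8, 97.5]
orientation: [0.0, 0.999, 0.036, 0.001]
ft_force: [-0.9, 0.1, -2.5]
width: 18.2
[ 507.95940616 -230.81546471   97.45447766] [-0.385, -0.164, 30.454, 0.001, -0.001, 0.001]
```

```bash
python3 -m pendant '[[[0,0,6,0,0,0],[0,0,12,0,0,0],[0,0,18,0,0,0],[0,0,23,0,0,0],[0,0,26,0,0,0],[0,0,28,0,0,0],[0,0,29,0,0,0],[0,0,30,0,0,0],[0,0,30,0,0,0]]]'
```

```text
time_s: 30.42
tcp_pos: [507.6, -230.7, 66.7]
orientation: [0.0, 0.999, 0.036, 0.0]
ft_force: [-2.1, 0.8, 4.5]
width: 18.5
```

The contact force matches the reading at the pick. I open and retreat.

```bash
python3 -m pendant '[[[0,0,0,0,0,0],[0,0,0,0,0,0],[0,0,0,0,0,0],[0,0,0,0,0,0],[0,0,0,0,0,0],[0,0,0,0,0,0],[0,0,0,0,0,0],[0,0,0,0,0,0]]]' -1
python3 -m pendant '[[[0,0,-10,0,0,0],[0,0,-30,0,0,0],[0,0,-60,0,0,0],[0,0,-100,0,0,0],[0,0,-140,0,0,0],[0,0,-180,0,0,0],[0,0,-220,0,0,0],[0,0,-250,0,0,0],[0,0,-263,0,0,0],[0,0,-263,0,0,0],[0,0,-263,0,0,0]]]'
python3 - <<'E'
from h import *
v=snap("wrist");a=snap("scene");Rt,t=tool();print(t)
m=cv2.inRange(cv2.cvtColor(v[0],cv2.COLOR_RGB2HSV),np.array((20,90,70)),np.array((35,255,255)));m[:70]=0;m[290:]=0
ys,xs=np.nonzero(m);P=np.array([onz(v,(x,y),82)[:2] for x,y in zip(xs,ys)]);s,b=np.polyfit(P[:,0],P[:,1],1);print(np.arctan(s),s*511+b,P[:,0].min(),P[:,0].max())
cv2.imwrite("pics/f.png",np.hstack([a[0][100:300,80:440],cv2.resize(v[0],(267,200))])[:,:,::-1])
E
```

```text
time_s: 31.42
tcp_pos: [507.5, -230.7, 66.4]
orientation: [-0.0, 0.999, 0.036, -0.0]
ft_force: [-0.3, 0.2, -0.2]
width: 86.0
time_s: 32.8
tcp_pos: [507.3, -230.6, 328.1]
orientation: [-0.001, 0.999, 0.036, -0.001]
ft_force: [0.1, 0.2, -0.4]
width: 85.4
[ 507.32044609 -230.57162645  328.21188984]
0.06714059986004993 -231.45769210539942 348.23497404875286 592.4381943730207
```

View pics/f.png

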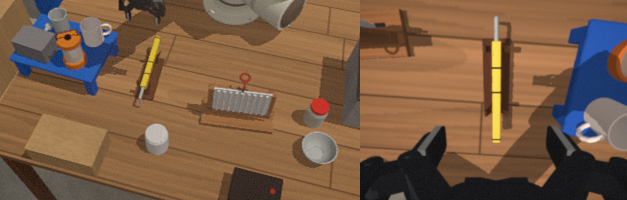

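The final picture shows the pole lying in its rest, the flap upright and shut in its frame, and the other objects where they were. I hand the job in.

```bash
python3 -c "
from cell import bot
print(bot.sign_off())"
```

```text
the job is handed in; nothing more can be done
None
```

The flap is shut and snugged, and the pole is back in its rest. I handed the job in at about 33 s of the 70 s allowed.

- **Closing:** I hooked the ring and swung the flap slowly. The indicated pull stayed at 3–4 N until it rose to about 10 N when the flap met the seal.
- **Snugging:** I held about 1.1 s with the force sensor showing 12–14.3 N. The sensor read about 0.9 N low before contact, so the pull was about 13–15 N. The highest total force reading was about 16 N, against the 22 N limit. I only read force at the end of each short move, so a brief peak between readings would not show.
- **Unhooking:** I moved the prong to the middle of the ring and lifted it straight out. The sideways force stayed near zero, and the pole had not slipped in the grip.
- **Last checks:** The final picture shows the flap upright and the pole in its rest. The pole is within about 1 mm and 0.004 rad of where I picked it up. The other objects look unmoved, by eye only.
- **Disagreement:** My early position estimates were a few millimetres off. The flap came home after about 106 mm of pull, where I had expected 85–96 mm. A look with about 5 mm still to go showed the hook still properly in the ring.

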